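# Pin the battery hold-down bar

## Task

Secure the battery in its cradle: take the can that stands in the way of the swinging hold-down bar and stand it upright somewhere else on the bench, clear of the bar. Then swing the bar over the battery until its end hole lines up with the holes of the fork, and push the long slim pin from the rack down through fork and bar until its collar sits flush on the fork. Do not tip the can over, leave the two other pins in the rack, leave everything else where it is, and let go of everything at the end.

Things in the scene. Friction and masses are not known exactly. Their poses are not given: they have to be found in the camera images.
- cradle: Fixed battery cradle: base plate 262 x 84 x 8 mm, on it a black battery 134 (x) x 67 (y) mm, top 72 mm above the bench (brass terminals to 78). Origin: on the bench under the battery's centre, z up. Its x axis runs from the bar's pivot post (x = -95 mm) to the steel pin fork (x = +95 mm). The open bar lies on the -y side; the fork does not stop it, so it can be turned too far.
- bar (a joint): Turn of the flat aluminium bar about its upright pivot (rad). 0: over the battery, holes in line (bar and fork edges flush); positive: open to the cradle's -y side, clockwise from above; range -0.25 to 1.8. Light friction, stays where left. Bar: 28 mm wide, 8 thick (74 to 82 mm above the bench), reaches 206 mm from the pivot and passes between the fork's plates.
- pivot (a point): Point on the bar's upright pivot axis, at the height of the bar's top face (82 mm above the bench).
- bar_handle (a point): Top centre of the black upright round handle that stands on the bar 115 mm from the pivot axis: 18 mm diameter, 40 mm tall, from 82 to 122 mm above the bench. Moves with the bar.
- bar_hole (a point): Centre of the bar's through hole (12.5 mm diameter), on the bar's top face, 190 mm from the pivot axis. Moves with the bar.
- fork_hole (a point): Centre of the pin hole in the fork's upper plate, on its top face, 92 mm above the bench. C-shaped fork: two plates 32 (x) x 28 (y) x 6 mm, at 64 to 70 and 86 to 92 mm height, each with an upright 12.5 mm through hole here, joined by an upright at cradle x = 111 to 123 mm, no taller than the upper plate. Free space down to the base plate below.
- bottle: Upright closed can with a paper label, 40 mm diameter, 135 mm tall, 0.14 to 0.28 kg, that stands on the bench beside the battery in the swing of the bar. Origin: centre of its underside; z up.
- rack: Fixed wooden block 150 (x) x 44 (y) x 34 mm with three square 12.5 mm holes 26 mm deep in a row along its x axis, 50 mm apart, which hold three pins upright. Origin: centre of its underside.
- long_pin: The pin to use, steel, upright in the rack. From the foot: slim shank 10 mm diameter, 56 long (bevelled foot 7 wide, bevel 4 high); collar 24 diameter, 56 to 60; round grip 16 diameter, 60 to 92 mm. 0.05 to 0.1 kg. Origin: end of the foot, 8 mm above the bench in the rack; z towards the grip. Home: collar on the fork's upper plate, foot 56 mm below its top.
- short_pin: Wrong pin in the rack, to be left: same collar and grip, but its shank is only 18 mm long, so its collar rests on the rack. Origin: foot.
- stepped_pin: Wrong pin in the rack, to be left: as tall as the long pin, with the same collar and grip, but its shank thickens to 16 mm diameter 27 mm from the foot. Origin: foot.
- meter: Bystander: multimeter lying flat, red case, 85 (x) x 185 (y) x 40 mm, raised dial to 55 mm. Origin: centre of its underside.
- tube: Bystander: upright clear sample tube, 30 mm diameter, 152 mm tall, on a 48 mm round foot. Origin: centre of its underside.
- screwdriver: Bystander: screwdriver lying on the bench, about 200 mm long along its x, under 35 mm tall. Origin: near its middle.
- tape_roll: Bystander: black roll of tape lying flat (cardboard core), 90 mm diameter, 19 mm tall. Origin: centre of its underside.
- grease_jar: Bystander: small white jar with black cap, 54 mm diameter, 48 mm tall. Origin: centre of its underside.
- tape_measure: Bystander: yellow tape measure, 62 (x) x 34 (y) x 58 mm. Origin: centre of its underside.

How it is judged:
By the outcome, as a careful person would: the job done as asked, in the order asked, and still so for the second after the job is handed in, with the robot touching nothing.
It also fails if it takes over 72 s, if anything falls off the work surface, if the arm or the gripper's body presses on something with over 40 N, if the wrist force passes 120 N, or if a joint passes its speed limit or range.

## Robot

A 6-joint arm with a two-finger parallel gripper is mounted at the origin on the work surface. World frame = base frame: x ahead of the robot, y to its left, z up, the work surface at z = 0. Lengths are in m, angles in rad, forces in N, time in s.
With the tool pointing down it reaches from about 0.35 to 1 m from the base axis. Payload 7.1 kg.
Tool frame: the origin (TCP) lies at the very end of the fingers, on their centre line; the grasp point (between the pads) lies 19 mm behind it; z points along the fingers, y is the direction in which the jaws open and shut (so a half turn about z gives the same grasp; the last joint's range is limited). The gripper opens to 85 mm and grips with 20 to 120 N. Pads are 22 mm wide; open, the fingers measure 114 mm over their backs; the gripper's body (76 mm by 85 mm) begins 54 mm behind the grasp point. The pads swing forward as they close: fully open they stand 13 mm farther back than shut.
Start: joints at [-0.019, 0.423, 1.63, -0, 1.089, -0.019], TCP at [0.625, 0, 0.231] pointing down, gripper open.
Joint ranges: [-3, 3], [-0.9, 2.11], [0.09, 2.58], [-1.31, 4.45], [0.11, 2.69], [-2.54, 2.54]. Speed limits (rad/s): [2.39, 2.39, 3.01, 3.14, 3.14, 3.14].

## Interface

Orientations are given as [roll, pitch, yaw] about the fixed x, y, z axes, in that order (R = Rz(yaw) Ry(pitch) Rx(roll)).
In Python, from rig import r gives the robot as it stands.
- The arm moves only by the tool play_rows, never from a script. Its argument "plan" is a list of rows, each a list of 5 numbers: the shift along the tool's x, y, z in cm, then the turn about the tool's z in rad, then the closure in counts, from 0 (fully open) to 255 (shut). In form: [[x, y, z, roll, jaw], ...]. A call has 1 to 20 rows; each row shifts and turns the commanded pose from where the row before left it, along the tool's axes as they then stand; what a row does not reach is not made up. A row lasts 1/8 s, in which the tool goes at most 62.5 mm and 10.7 degrees, less where a joint would pass 70% of its speed; a pose out of reach is approached as far as the arm can. A call is refused whole if a number of a shift passes 6.25 or a number of a turn 0.188, either way. A call with a gripper value outside its range is refused whole. The fingers move at their own pace and stop on an object; the grip force is fixed at half the most. Time passes only in rows, so rows that do not move let the fingers close. It gives the time, the measured TCP pose, the force and the opening at its end, in the units of the state.
- r.observe(): the state, without advancing time (a new reading comes with each control period).
- r.read_camera(name): name is "scene" or "side" or "wrist"; returns a dict with "color" (420x560x3 uint8, red, green, blue), "z_map" (420x560 float32, m along the optical axis (not along the pixel's ray), 0 where there is no reading), "fx", "fy", "cx", "cy" (pixels), "k1" (the pictures are not rectified: a ray, as slopes to the right and down, at radius r is drawn at 1 + k1 r^2 times it, then the intrinsics apply), "world_from_camera" (4x4, takes a point from camera to world coordinates). Camera axes: x right, y down, z forward; pixel columns grow to the right and rows downward; lengths in m; the calibration is good to about 2 mm. A picture is of the moment at which its call begins.
- r.finish_job(): hands the job in, once; it reports no verdict.
The state is a dict: "time": time; "joint_positions": joint angles; "qvel": joint speeds; "joint_efforts": joint torques, N m; "position": TCP position; "ee_rot": TCP orientation; "ft_force": force on the tool from outside, world axes, zero at the start; "wrist_torque": the same for the moment, N m; "gripper_width": finger opening in m.
Only numpy, scipy, OpenCV 4.12 (cv2) and the standard library are available. Lean on these libraries where they do the work, as an engineer would, in place of code of your own. Each camera call takes 0.05 s, during which the arm holds its last target.

## Working session

There is one attempt and no reset: what is moved stays moved. The work goes in short steps, Python scripts to look and compute and a tool call to move; the robot and the scene stay as the last step left them, time stands still between calls to the robot, and variables do not carry over. Pictures are saved under pics/ and viewed, and the job is handed in when it is done.

Besides the shell and the picture viewer there is one more tool, called after ">>>" as a command line: name --pt "numbers of a row" for each row, then --argument value for the rest. play_rows: Moves the arm, as the interface text tells. Its arguments: {"type":"object","properties":{"plan":{"type":"array"}},"required":["plan"]}

```bash
ls; mkdir -p pics
cat > h.py <<'E'
import numpy as np, cv2, pickle
from rig import r
def shot(n,f):
    c=r.read_camera(n); cv2.imwrite(f'pics/{f}.png',cv2.cvtColor(c['color'],cv2.COLOR_RGB2BGR)); pickle.dump(c,open(f'pics/{f}.pkl','wb')); return c
def load(f): return pickle.load(open(f'pics/{f}.pkl','rb'))
def K(c): return np.array([[c['fx'],0,c['cx']],[0,c['fy'],c['cy']],[0,0,1.]])
def D(c): return np.array([c['k1'],0,0,0,0.])
def ray(c,uv):
    p=cv2.undistortPoints(np.array(uv,float).reshape(-1,1,2),K(c),D(c)).reshape(-1,2)
    T=c['world_from_camera']; d=np.c_[p,np.ones(len(p))]@T[:3,:3].T
    return T[:3,3],d
def onz(c,uv,z):
    o,d=ray(c,uv); return o+d*((z-o[2])/d[:,2])[:,None]
def cloud(c):
    H,W=c['z_map'].shape; u,v=np.meshgrid(np.arange(W),np.arange(H))
    o,d=ray(c,np.c_[u.ravel(),v.ravel()]); P=o+d*c['z_map'].reshape(-1,1); P[c['z_map'].ravel()==0]=np.nan
    return P.reshape(H,W,3)
def proj(c,P):
    T=np.linalg.inv(c['world_from_camera']); 
    return cv2.projectPoints(np.array(P,float).reshape(-1,1,3),cv2.Rodrigues(T[:3,:3])[0],T[:3,3],K(c),D(c))[0].reshape(-1,2)
E
python3 - <<'E'
from h import *
for n in('scene','side','wrist'):
    c=shot(n,n+'0'); print(n,c['fx'],c['k1'],c['world_from_camera'].round(3).tolist())
print(r.observe())
E
```

```text
pics
scene 445.9610746872363 0.0261805692185797 [[0.792, 0.364, -0.49, 1.044], [0.61, -0.48, 0.63, -0.643], [-0.006, -0.798, -0.602, 0.747], [0.0, 0.0, 0.0, 1.0]]
side 531.2044116729035 -0.033101142257759925 [[0.866, -0.289, 0.408, -0.121], [-0.5, -0.52, 0.693, -1.072], [0.012, -0.804, -0.595, 1.053], [0.0, 0.0, 0.0, 1.0]]
wrist 315.78796417889794 -0.013979541466547502 [[1.0, -0.0, -0.001, 0.623], [-0.001, -0.953, -0.302, 0.077], [-0.001, 0.302, -0.953, 0.373], [0.0, 0.0, 0.0, 1.0]]
{'time': 0.15, 'joint_positions': array([-1.90059341e-02,  4.23672146e-01,  1.63047547e+00, -1.83931266e-06,
        1.08858435e+00, -1.89996458e-02]), 'qvel': array([-0.00100649, -0.00164189, -0.00284397, -0.00030434, -0.00091003,
       -0.00033978]), 'joint_efforts': array([-4.44887983e-04, -5.57771087e+01, -2.82016718e+01, -7.78417484e-05,
        4.77195630e-03,  2.40273175e-05]), 'position': array([6.24599812e-01, 2.91265528e-05, 2.30735300e-01]), 'ee_rot': array([-3.14045352e+00, -2.00169276e-05,  1.57079088e+00]), 'ft_force': array([ 0.01816438,  0.33111538, -0.04954056]), 'wrist_torque': array([ 0.00278604,  0.01123557, -0.02735676]), 'gripper_width': 0.08553743435452722}
```

View pics/scene0.png

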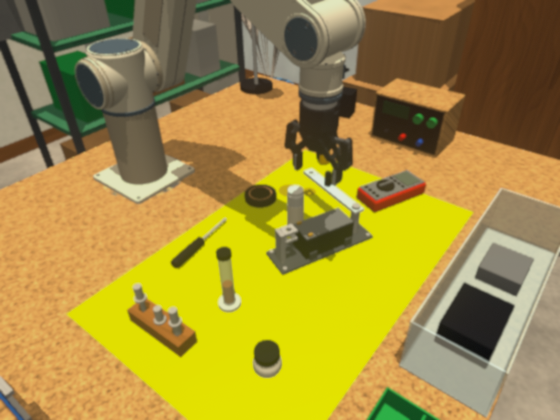

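View pics/side0.png

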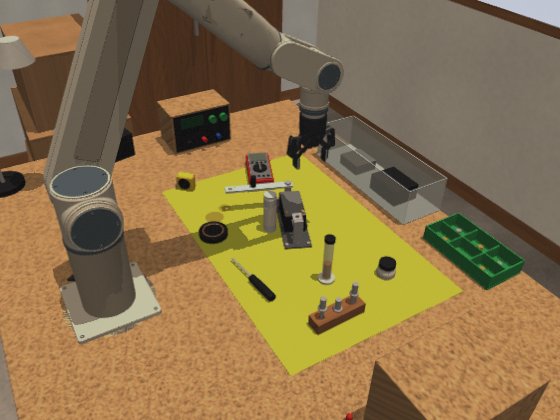

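View pics/wrist0.png

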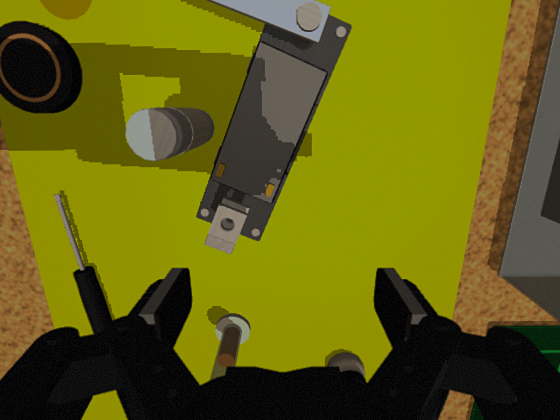

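Run:
```python
from h import *
a=cv2.imread('pics/scene0.png')[270:360,110:210]; b=cv2.imread('pics/side0.png')[270:340,295:375]
cv2.imwrite('pics/z1.png',np.hstack([cv2.resize(a,(400,360),interpolation=cv2.INTER_CUBIC),cv2.resize(b,(400,360),interpolation=cv2.INTER_CUBIC)]))
a=cv2.imread('pics/scene0.png')[160:280,240:400]
cv2.imwrite('pics/z2.png',cv2.resize(a,(800,600),interpolation=cv2.INTER_CUBIC))
```

```text
(no output)
```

View pics/z1.png

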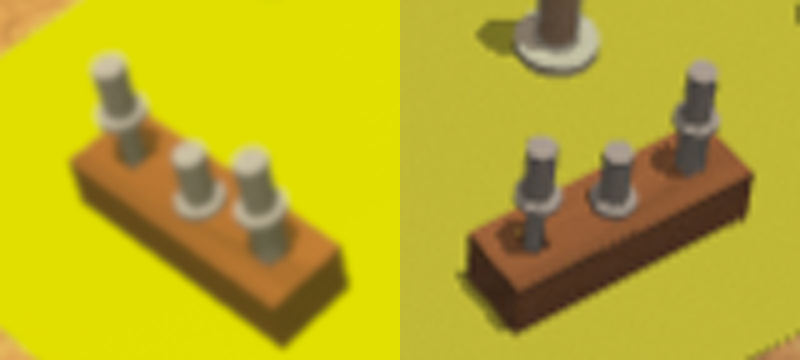

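View pics/z2.png

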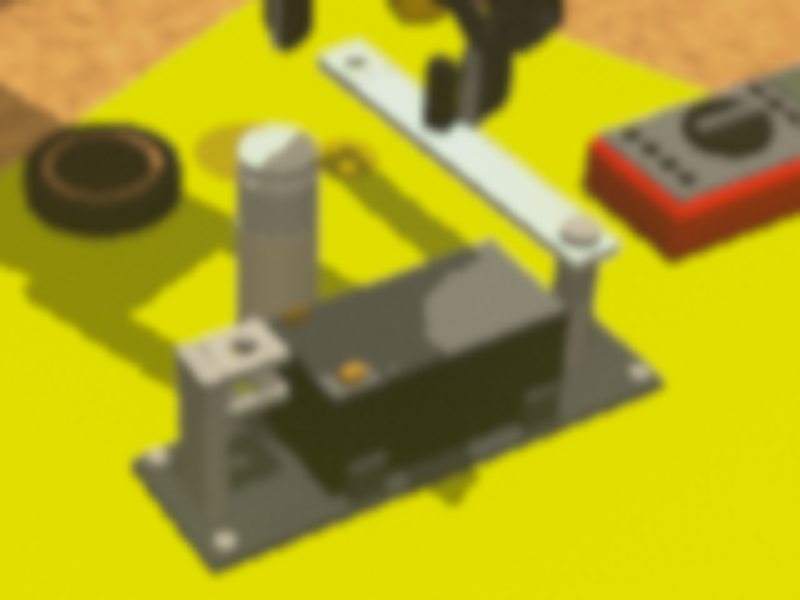

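Run:
```python
from h import *
s,d,w=load('scene0'),load('side0'),load('wrist0')
print('pinL',onz(s,[[137,286]],.1),onz(d,[[323.4,298.8]],.1))
print('pinR top',onz(s,[[110+251/4,270+157/4]],.1),onz(d,[[295+302/5,270+70/5.14]],.1))
print('forkhole wrist',onz(w,[[228,225]],.092),'scene',onz(s,[[240+246/5,160+347/5]],.092))
print('pivot wrist',onz(w,[[309,16]],.086),'scene',onz(s,[[240+578/5,160+230/5]],.086))
print('barhole',onz(s,[[311,172.6]],.082))
print('can',onz(w,[[152,134]],.135),onz(s,[[240+278/5,160+145/5]],.135))
for n,c,uv in [('tape',s,(260,195)),('tube',s,(229,300)),('jar',s,(267,352)),('meter',s,(391,187)),('tube',d,(327,277)),('jar',d,(387,266)),('tape',d,(213,232)),('tapem',d,(186,182)),('meter',d,(260,168)),('sd',d,(253,279)),('sd tip',d,(232,260)),('sd end',d,(272,297))]:
    P=cloud(c); print(n,onz(c,[uv],.03).round(3), P[uv[1],uv[0]].round(3))
P=cloud(w); print('can top depth',P[134,152],'fork',P[210,215],'batt', P[100,280])
# mat extents
for uv in [(168,192),(298,368),(461,289),(338,160)]: print(onz(d,[uv],0).round(3))
```

```text
pinL [[ 0.44792866 -0.34744923  0.1       ]] [[ 0.44778788 -0.34708651  0.1       ]]
pinR top [[ 0.54726132 -0.34382027  0.1       ]] [[ 0.54818661 -0.34342654  0.1       ]]
forkhole wrist [[ 0.57149194 -0.02603076  0.092     ]] scene [[ 0.57464136 -0.02633873  0.092     ]]
pivot wrist [[0.64454481 0.15011019 0.086     ]] scene [[0.64605745 0.14814134 0.086     ]]
barhole [[0.46942666 0.21057589 0.082     ]]
can [[0.52701773 0.06121167 0.135     ]] [[0.5272438  0.06135475 0.135     ]]
tape [[0.378 0.1   0.03 ]] [0.366 0.113 0.018]
tube [[ 0.568 -0.224  0.03 ]] [ 0.563 -0.22   0.023]
jar [[ 0.71  -0.273  0.03 ]] [ 0.718 -0.281  0.047]
meter [[0.646 0.352 0.03 ]] [0.657 0.324 0.05 ]
tube [[ 0.544 -0.231  0.03 ]] [ 0.551 -0.223  0.02 ]
jar [[ 0.718 -0.277  0.03 ]] [ 0.702 -0.293  0.049]
tape [[0.353 0.101 0.03 ]] [0.358 0.113 0.02 ]
tapem [[0.385 0.395 0.03 ]] [0.382 0.385 0.037]
meter [[0.652 0.35  0.03 ]] [0.63  0.309 0.06 ]
sd [[ 0.363 -0.138  0.03 ]] [ 0.365 -0.134  0.025]
sd tip [[ 0.347 -0.041  0.03 ]] [ 0.354 -0.025  0.015]
sd end [[ 0.375 -0.222  0.03 ]] [ 0.382 -0.21   0.016]
can top depth [0.52652126 0.06112814 0.13377283] fork [ 0.54142756 -0.03723728  0.00897239] batt [0.62099565 0.08662375 0.0724256 ]
[[0.322 0.41  0.   ]]
[[ 0.329 -0.428  0.   ]]
[[ 0.863 -0.43   0.   ]]
[[0.962 0.299 0.   ]]
```

>>> play_rows --pt "1.5 -2.45 0 0 0" --pt "1.5 -2.45 0 0 0" --pt "1.5 -2.45 0 0 0" --pt "1.6 -2.4 0 0 0" --pt "0 0 3 0 0" --pt "0 0 3 0 0" --pt "0 0 3 0 0" --pt "0 0 3 0 0" --pt "0 0 2 0 0" --pt "0 0 0 0 0"

```text
time: 1.4
position: [0.5261, 0.0609, 0.0898]
ee_rot: [-3.138, 0.0, 1.571]
ft_force: [0.1, -0.5, -0.3]
gripper_width: 0.0855
```

>>> play_rows --pt "0 0 0 0 130" --pt "0 0 0 0 255" --pt "0 0 0 0 255" --pt "0 0 0 0 255" --pt "0 0 0 0 255" --pt "0 0 0 0 255" --pt "0 0 -0.5 0 255" --pt "0 0 -1 0 255" --pt "0 0 -2 0 255" --pt "0 0 -2 0 255" --pt "0 0 0 0 255"

```text
time: 2.78
position: [0.5287, 0.0612, 0.1481]
ee_rot: [3.138, -0.0, 1.571]
ft_force: [0.6, -0.1, -2.3]
gripper_width: 0.0384
```

Run:
```python
from h import *
shot('scene','scene1');w=shot('wrist','wrist1')
for uv in [(500,270),(515,60),(500,150)]: print(onz(load('wrist0'),[uv],.1))
```

```text
[[ 0.83468724 -0.06983801  0.1       ]]
[[0.80832078 0.11649459 0.1       ]]
[[0.8105764  0.04551457 0.1       ]]
```

View pics/scene1.png

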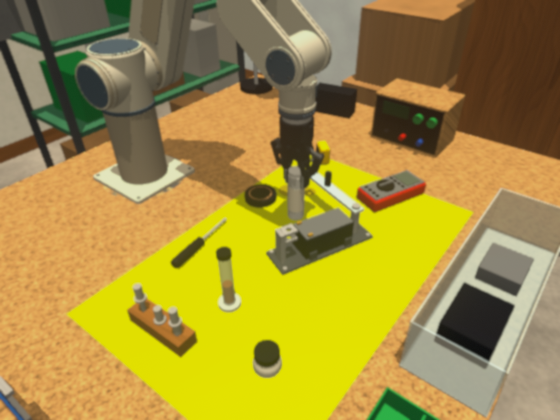

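>>> play_rows --pt "0 0 -2 0 255" --pt "0 0 -3 0 255" --pt "0 0 -3 0 255" --pt "-1 1.2 0 0 255" --pt "-2 2.4 0 0 255" --pt "-2 2.4 0 0 255" --pt "-2 2.4 0 0 255" --pt "-2 2.4 0 0 255" --pt "-2 2.4 0 0 255" --pt "-2 2.4 0 0 255" --pt "-2 2.4 0 0 255" --pt "-1 1.1 0 0 255" --pt "0 0 0 0 255" --pt "0 0 2 0 255" --pt "0 0 3 0 255" --pt "0 0 3 0 255" --pt "0 0 3 0 255" --pt "0 0 1 0 255" --pt "0 0 0 0 255" --pt "0 0 0 0 255"

```text
time: 5.38
position: [0.7193, -0.0989, 0.1077]
ee_rot: [3.14, 0.0, 1.571]
ft_force: [1.1, 0.4, -2.9]
gripper_width: 0.0385
```

Run:
```python
from h import *
shot('scene','scene2')
```

```text
(no output)
```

View pics/scene2.png

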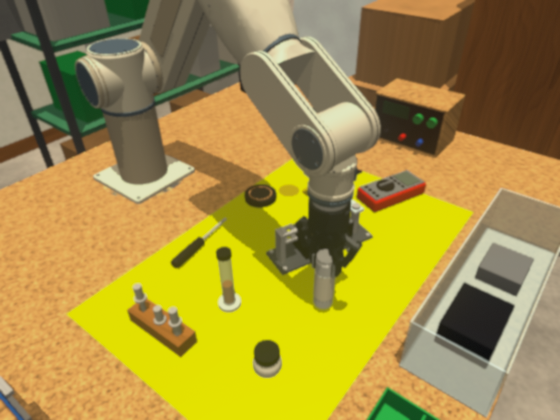

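>>> play_rows --pt "0 0 1 0 255" --pt "0 0 0.5 0 255" --pt "0 0 0.2 0 255" --pt "0 0 0 0 255"

```text
time: 5.92
position: [0.7189, -0.0992, 0.0926]
ee_rot: [3.141, 0.0, 1.571]
ft_force: [-7.4, 0.8, 19.4]
gripper_width: 0.0385
```

>>> play_rows --pt "0 0 -0.15 0 255" --pt "0 0 0 0 255"

```text
time: 6.18
position: [0.7186, -0.0991, 0.0926]
ee_rot: [3.141, 0.0, 1.571]
ft_force: [-5.1, -0.2, 11.2]
gripper_width: 0.0387
```

Run:
```python
from h import *
c=shot('scene','scene3');d=shot('side','side3')
a=cv2.resize(cv2.imread('pics/scene3.png')[220:340,270:370],(400,480),interpolation=2)
b=cv2.resize(cv2.imread('pics/side3.png')[130:250,250:350],(400,480),interpolation=2)
cv2.imwrite('pics/z3.png',np.hstack([a,b]))
```

```text
(no output)
```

View pics/z3.png

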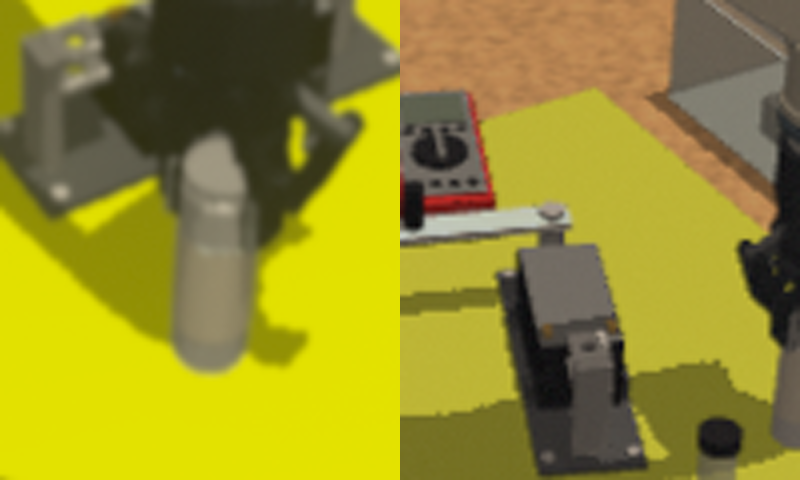

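>>> play_rows --pt "0 0 -0.1 0 255" --pt "0 0 0 0 135" --pt "0 0 0 0 125" --pt "0 0 0 0 115" --pt "0 0 0 0 60" --pt "0 0 0 0 0" --pt "0 0 0 0 0" --pt "0 0 0 0 0" --pt "0 0 -2 0 0" --pt "0 0 -3 0 0" --pt "0 0 -4 0 0" --pt "0 0 -4 0 0"

```text
time: 7.78
position: [0.7187, -0.099, 0.2247]
ee_rot: [3.14, 0.0, 1.571]
ft_force: [1.0, -0.1, -0.2]
gripper_width: 0.0857
```

Run:
```python
from h import *
c=shot('scene','scene4');d=shot('wrist','wrist4')
a=cv2.resize(cv2.imread('pics/scene4.png')[160:360,220:420],(400,400),interpolation=2)
b=cv2.resize(cv2.imread('pics/wrist4.png'),(400,300),interpolation=2);b=np.vstack([b,np.zeros((100,400,3),np.uint8)])
cv2.imwrite('pics/z4.png',np.hstack([a,b]))
```

```text
(no output)
```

View pics/z4.png

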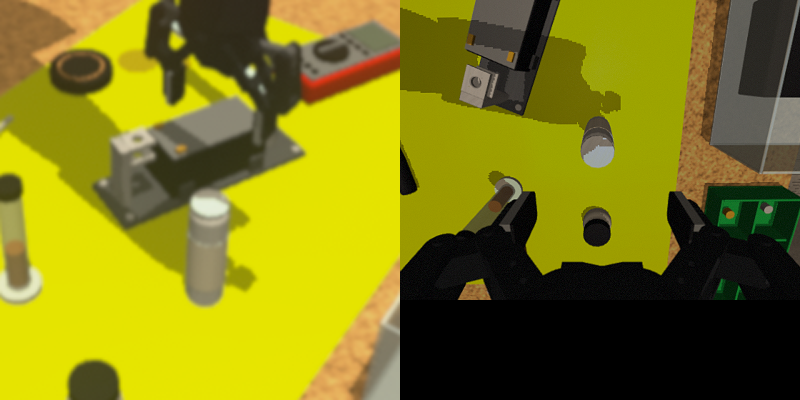

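>>> play_rows --pt "2 -1.6 0 0 0" --pt "3.3 -2.8 0 0 0" --pt "3.3 -2.8 0 0 0" --pt "3.3 -2.8 0 0 0" --pt "3.3 -2.8 0 0 0" --pt "3.3 -2.8 0 0 0" --pt "2.2 -1.8 0 0 0" --pt "1.1 -0.9 0 0 0" --pt "0 0 0 0 0"

```text
time: 9.0
position: [0.5355, 0.1194, 0.2223]
ee_rot: [3.141, 0.0, 1.572]
ft_force: [0.5, -0.3, 0.5]
gripper_width: 0.0854
```

Run:
```python
from h import *
print(r.observe()['position'],r.observe()['joint_positions']);shot('wrist','wrist5')
```

```text
[0.53549544 0.11936256 0.22229939] [ 1.97704165e-01  3.22656399e-01  1.80789183e+00 -1.72362751e-04
  1.01034628e+00  1.96643379e-01]
```

View pics/wrist5.png

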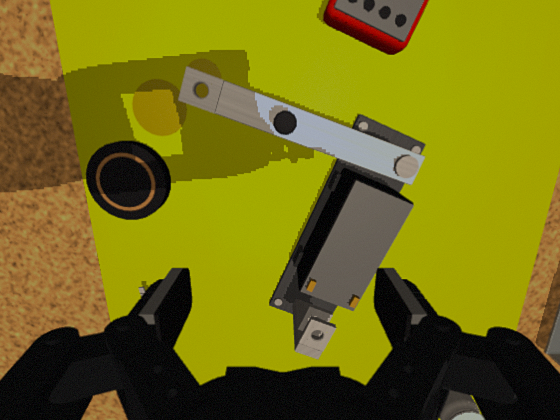

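Run:
```python
from h import *
w=load('wrist5');g=cv2.cvtColor(w['color'],cv2.COLOR_RGB2GRAY)
z=np.vstack([cv2.resize(g[70:110,170:240],None,fx=5,fy=5,interpolation=2),cv2.resize(g[100:140,250:320],None,fx=5,fy=5,interpolation=2)])
z2=np.vstack([cv2.resize(g[145:185,370:440],None,fx=5,fy=5,interpolation=2),cv2.resize(g[315:355,282:352],None,fx=5,fy=5,interpolation=2)])
cv2.imwrite('pics/z5.png',np.hstack([z,z2]))
P=cloud(w);print(P[122,285],P[166,405],P[85,225],P[340,305])
# handle top
b=(g<40)[100:140,250:320].astype(np.uint8); n,l,st,ce=cv2.connectedComponentsWithStats(b); print(st,ce+[250,100])
```

```text
[0.53625645 0.18878782 0.12374173] [0.64290342 0.15023525 0.08746333] [0.48647524 0.21725638 0.08273498] [ 0.55805213 -0.03095041  0.09284285]
[[   0    0   70   40 2405]
 [  24   11   22   23  395]] [[284.4989605  119.04033264]
 [284.50632911 122.29873418]]
```

View pics/z5.png

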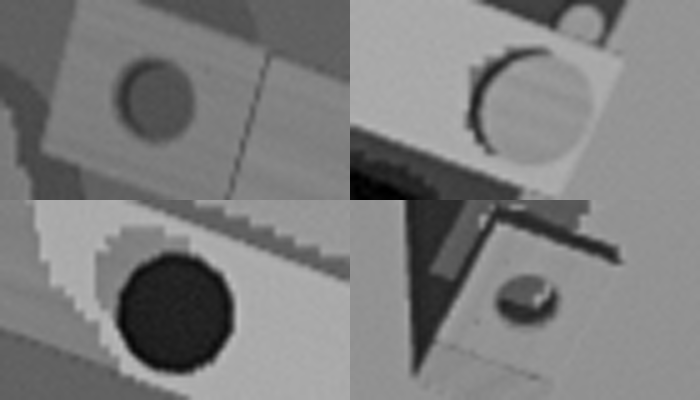

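Run:
```python
from h import *
w=load('wrist5')
h=onz(w,[[284.5,122.3]],.122)[0];b=onz(w,[[200.4,89.8]],.082)[0];p=onz(w,[[407,166]],.0875)[0];f=onz(w,[[316.9,334.6]],.092)[0]
print(h,b,p,f)
for n,q in(('h',h),('b',b),('f',f)):
    v=(q-p)[:2]; print(n,np.hypot(*v),np.degrees(np.arctan2(v[1],v[0]))%360)
```

```text
[0.53590192 0.18851496 0.122     ] [0.46546306 0.2135702  0.082     ] [0.64466709 0.15024483 0.0875    ] [ 0.57033754 -0.02487986  0.092     ]
h 0.11530162170072746 160.61506284862307
b 0.19006363388277545 160.538108293889
f 0.19024599659950933 247.00179691504505
```

>>> play_rows --pt "3.4 0 0 0 0" --pt "3.5 0.05 0 0 0" --pt "0 0 0 0.174 0" --pt "0 0 0 0.174 0" --pt "0 0 0 0.174 0" --pt "0 0 0 0.174 0" --pt "0 0 0 0.174 0" --pt "0 0 0 0.174 0" --pt "0 0 0 0.174 0" --pt "0 0 0 0.174 0" --pt "0 0 0 0.174 0" --pt "0 0 0 0.174 0" --pt "0 0 0 0.17 0" --pt "0 0 0 0 0"

```text
time: 10.8
position: [0.5369, 0.1872, 0.2218]
ee_rot: [3.142, -0.0, -0.339]
ft_force: [0.1, -0.6, -0.1]
gripper_width: 0.0853
```

Run:
```python
from h import *
print(r.observe()['position'],r.observe()['ee_rot'],r.observe()['joint_positions']);shot('wrist','wrist6')
```

```text
[0.53691508 0.18721181 0.22178317] [ 3.14158942e+00 -3.55358019e-04 -3.38866680e-01] [ 3.14685096e-01  3.52359403e-01  1.76468543e+00 -2.55904174e-04
  1.02426767e+00  2.22448107e+00]
```

View pics/wrist6.png

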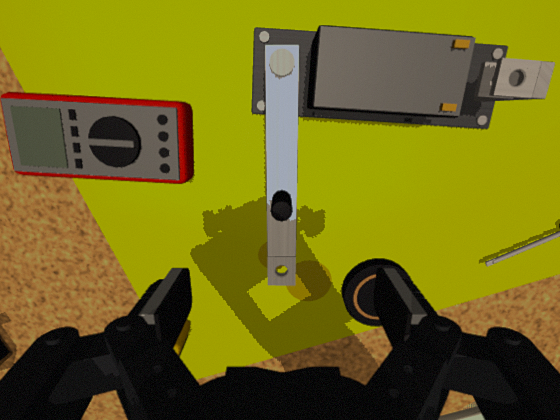

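>>> play_rows --pt "-0.15 -0.1 2 0 0" --pt "0 0 3 0 0" --pt "0 0 3 0 0" --pt "0 0 3 0 0" --pt "0 0 1.8 0 0" --pt "0 0 0 0 0" --pt "0 0 0 0 150" --pt "0 0 0 0 200" --pt "0 0 0 0 255" --pt "0 0 0 0 255" --pt "0 0 0 0 255" --pt "0 0 0 0 255" --pt "0 0 0 0 255"

```text
time: 12.48
position: [0.5352, 0.1896, 0.0945]
ee_rot: [-3.141, -0.001, -0.339]
ft_force: [-1.4, 0.0, 5.3]
gripper_width: 0.0162
```

>>> play_rows --pt "0.033 0.866 0 -0.0754 255" --pt "0.033 0.866 0 -0.0754 255" --pt "0.033 0.866 0 -0.0754 255" --pt "0.033 0.866 0 -0.0754 255" --pt "0 0 0 0 255"

```text
time: 13.1
position: [0.5283, 0.1551, 0.0945]
ee_rot: [3.142, 0.0, -0.037]
ft_force: [-2.9, -0.7, 7.1]
gripper_width: 0.0163
```

>>> play_rows --pt "0.033 0.866 0 -0.0754 255" --pt "0.033 0.866 0 -0.0754 255" --pt "0.033 0.866 0 -0.0754 255" --pt "0.033 0.866 0 -0.0754 255" --pt "0.033 0.866 0 -0.0754 255" --pt "0.033 0.866 0 -0.0754 255" --pt "0.033 0.866 0 -0.0754 255" --pt "0.033 0.866 0 -0.0754 255" --pt "0.033 0.866 0 -0.0754 255" --pt "0.033 0.866 0 -0.0754 255" --pt "0.033 0.866 0 -0.0754 255" --pt "0.033 0.866 0 -0.0754 255" --pt "0.033 0.866 0 -0.0754 255" --pt "0 0 0 0 255"

```text
time: 14.85
position: [0.5751, 0.056, 0.0945]
ee_rot: [-3.141, 0.003, 0.943]
ft_force: [-6.4, -11.2, 12.7]
gripper_width: 0.0161
```

Run:
```python
from h import *
shot('wrist','wrist7');shot('side','side7');shot('scene','scene7')
```

```text
(no output)
```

View pics/wrist7.png

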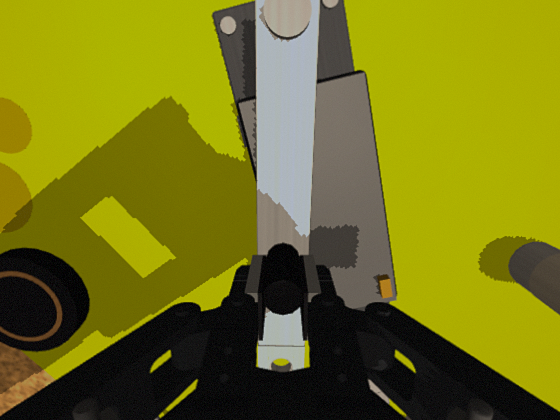

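View pics/scene7.png

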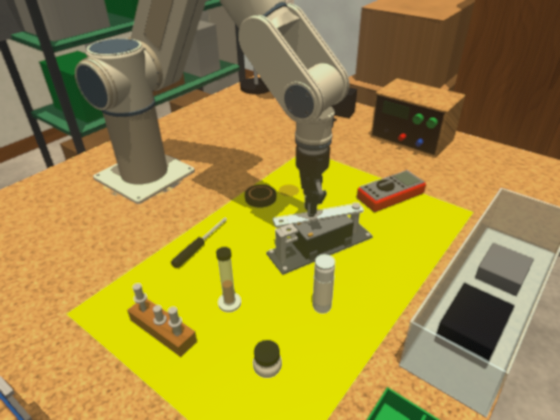

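>>> play_rows --pt "0.033 0.866 0 -0.0754 255" --pt "0.033 0.866 0 -0.0754 255" --pt "0.02 0.6 0 -0.0524 255" --pt "0.01 0.26 0 -0.023 255" --pt "0 0 0 0 255" --pt "0 0 0 0 255"

```text
time: 15.75
position: [0.5978, 0.0427, 0.0945]
ee_rot: [3.141, 0.004, 1.169]
ft_force: [-4.8, -15.4, 8.4]
gripper_width: 0.0162
```

Run:
```python
from h import *
shot('wrist','wrist8');shot('side','side8');shot('scene','scene8')
a=cv2.resize(cv2.imread('pics/scene8.png')[190:280,260:380],(480,360),interpolation=2)
b=cv2.resize(cv2.imread('pics/side8.png')[170:260,265:345],(320,360),interpolation=2)
cv2.imwrite('pics/z8.png',np.hstack([a,b]))
```

```text
(no output)
```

View pics/z8.png

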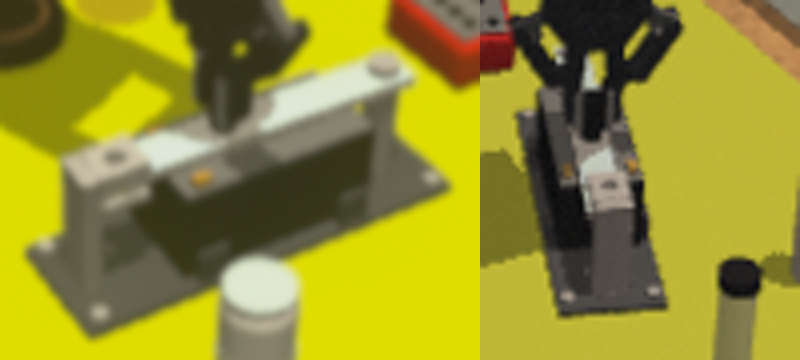

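View pics/wrist8.png

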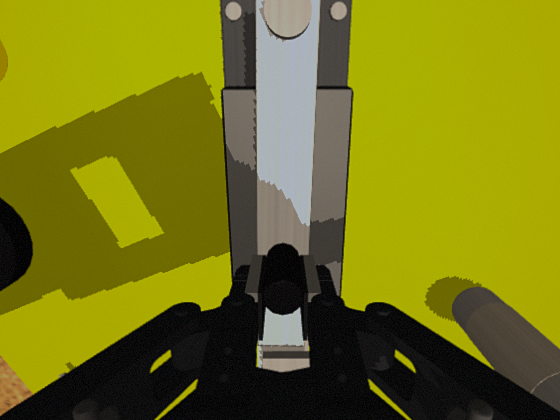

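>>> play_rows --pt "0 0 0 0 190" --pt "0 0 0 0 150" --pt "0 0 0 0 100" --pt "0 0 0 0 0" --pt "0 0 0 0 0" --pt "0 0 -3 0 0" --pt "0 0 -4 0 0" --pt "0 0 -4 0 0" --pt "4 0 0 0 0" --pt "4 0 0 0 0" --pt "0 0 0 0 0"

```text
time: 17.27
position: [0.6305, 0.1215, 0.2039]
ee_rot: [3.141, -0.001, 1.172]
ft_force: [-0.7, -0.0, -0.4]
gripper_width: 0.0854
```

Run:
```python
from h import *
w=shot('wrist','wrist9')
```

```text
(no output)
```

View pics/wrist9.png

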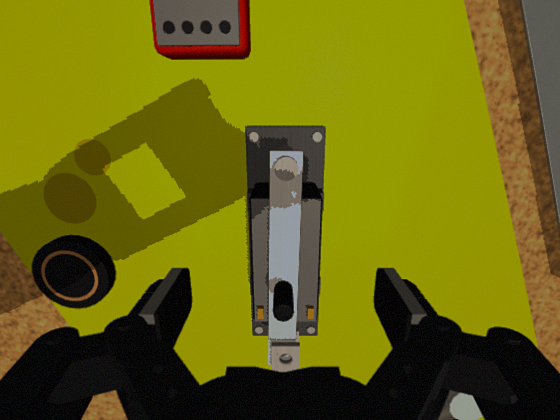

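>>> play_rows --pt "-5 0 0 0 0" --pt "-5 0 0 0 0" --pt "-4 0 0 0 0" --pt "0 0 0 0 0" --pt "0 0 0 0 0"

```text
time: 17.95
position: [0.5749, -0.0099, 0.2039]
ee_rot: [3.141, -0.0, 1.168]
ft_force: [0.3, 0.9, 0.4]
gripper_width: 0.0852
```

Run:
```python
from h import *
w=shot('wrist','wrist10')
cv2.imwrite('pics/z10.png',cv2.resize(cv2.imread('pics/wrist10.png')[130:280,180:380],(800,600),interpolation=2))
```

```text
(no output)
```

View pics/z10.png

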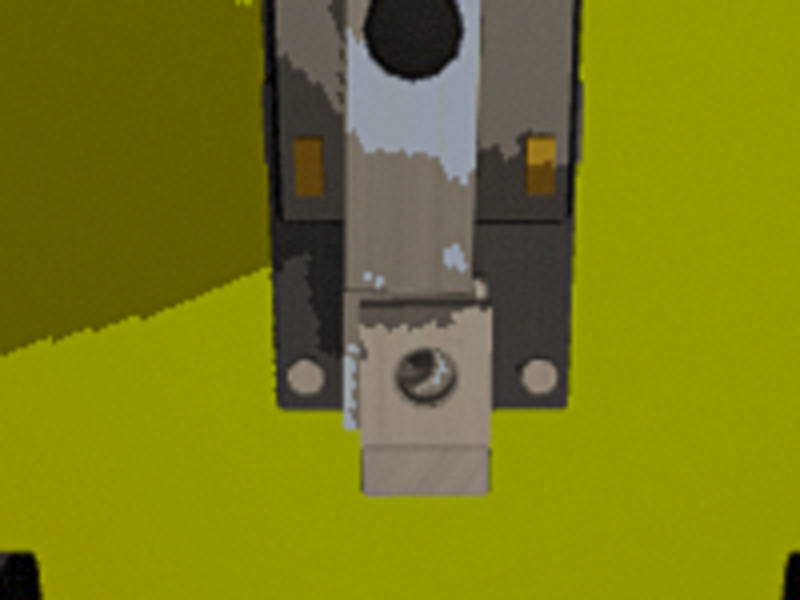

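Run:
```python
from h import *
w=load('wrist10')
def px(a,b): return [180+a/4-.375,130+b/4-.375]
L=onz(w,[px(345,400),px(345,180)],.082);R=onz(w,[px(473,270),px(476,180)],.082)
F=onz(w,[px(360,400),px(491,400),px(360,330),px(491,330)],.092)
h=onz(w,[px(426,376)],.092)[0]; hd=onz(w,[px(413,30)],.122)[0]
print('fork hole',h,'handle',hd)
p=np.array([.64467,.15024])
ang=lambda q:np.degrees(np.arctan2(*(q-p)[1::-1]))%360
print('ang fork',ang(h[:2]),'handle',ang(hd[:2]),np.hypot(*(hd[:2]-p)))
# tool-y axis components
yaw=1.168; ty=np.array([np.sin(yaw),-np.cos(yaw)]); print(ty)
for n,q in(('L',L),('R',R),('F',F)): print(n,(q[:,:2]-h[:2])@ty*1000)
for n,q in(('L',L),('F',F)):print(n,(q[:,:2]-h[:2])@np.array([np.cos(yaw),np.sin(yaw)])*1000)
```

```text
fork hole [ 0.57075435 -0.02496035  0.092     ] handle [0.59747964 0.04495641 0.122     ]
ang fork 247.12550147900322 handle 245.85705476919279 0.11537575325087047
[ 0.91996845 -0.3919924 ]
L [-18.00028994 -17.16622238]
R [10.26094805 10.62631053]
F [-14.21351741  14.0291563  -14.00423738  13.74088939]
L [-9.3134296  40.58535623]
F [-5.47977611 -5.51862111 10.37109472 10.33540648]
```

>>> play_rows --pt "3 0.15 0 0 0" --pt "2.9 0.15 0 0 0" --pt "0 0 3 0 0" --pt "0 0 4 0 0" --pt "0 0 3.9 0 0" --pt "0 0 0 0 0" --pt "0 0 0 0 150" --pt "0 0 0 0 200" --pt "0 0 0 0 255" --pt "0 0 0 0 255" --pt "0 0 0 0 255" --pt "0 0 0 0 255"

```text
time: 19.5
position: [0.6013, 0.0434, 0.096]
ee_rot: [3.14, -0.001, 1.169]
ft_force: [-0.9, 0.6, 4.9]
gripper_width: 0.016
```

>>> play_rows --pt "0 -0.04 0 0 255" --pt "0 0 0 0 255" --pt "0 0 0 0 255" --pt "0 0 0 0 190" --pt "0 0 0 0 150" --pt "0 0 0 0 60" --pt "0 0 0 0 0" --pt "0 0 0 0 0" --pt "0 0 -3 0 0" --pt "0 0 -4 0 0" --pt "-3 0 -4 0 0" --pt "-4 -0.3 0 0 0" --pt "0 0 0 0 0" --pt "0 0 0 0 0"

```text
time: 21.25
position: [0.5704, -0.0194, 0.2047]
ee_rot: [-3.142, -0.0, 1.168]
ft_force: [-0.0, 1.0, -0.1]
gripper_width: 0.0858
```

Run:
```python
from h import *
w=shot('wrist','wrist11'); o=r.observe(); print(o['position'],o['ee_rot'])
cv2.imwrite('pics/z11.png',cv2.resize(cv2.imread('pics/wrist11.png')[110:260,180:380],(800,600),interpolation=2))
```

```text
[ 0.57048344 -0.01909595  0.20454839] [-3.14132014e+00 -1.63884867e-04  1.16891237e+00]
```

View pics/z11.png

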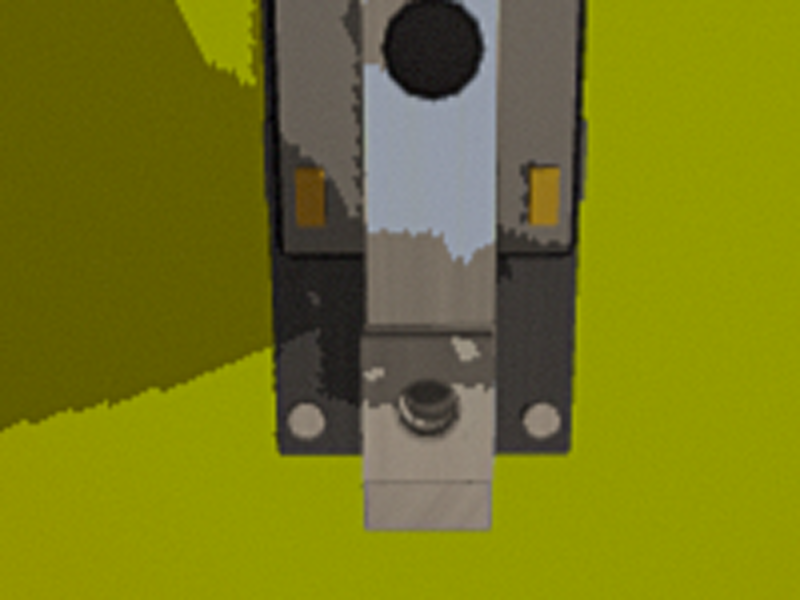

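>>> play_rows --pt "-2.4 0.1 0 0 0" --pt "-4.6 0.2 0 0 0" --pt "-4.6 0.2 0 0 0" --pt "-4.6 0.2 0 0 0" --pt "-4.6 0.2 0 0 0" --pt "-4.6 0.2 0 0 0" --pt "-4.6 0.2 0 0 0" --pt "-3 0.15 0 0 0" --pt "-2 0.1 0 0 0" --pt "0 0 0 0.162 0" --pt "0 0 0 0.162 0" --pt "0 0 0 0.162 0" --pt "0 0 0 0.162 0" --pt "0 0 0 0.162 0" --pt "0 0 0 0.162 0" --pt "0 0 0 0.162 0" --pt "0 0 0 0 0" --pt "0 0 0 0 0"

```text
time: 23.55
position: [0.4479, -0.3474, 0.2046]
ee_rot: [-3.141, 0.0, 0.039]
ft_force: [0.0, 0.3, 0.6]
gripper_width: 0.085
```

Run:
```python
from h import *
w=shot('wrist','wrist12'); o=r.observe(); print(o['position'],o['ee_rot'])
```

```text
[ 0.44778325 -0.34749153  0.2046633 ] [-3.14138851e+00  2.02175566e-04  3.78899189e-02]
```

View pics/wrist12.png

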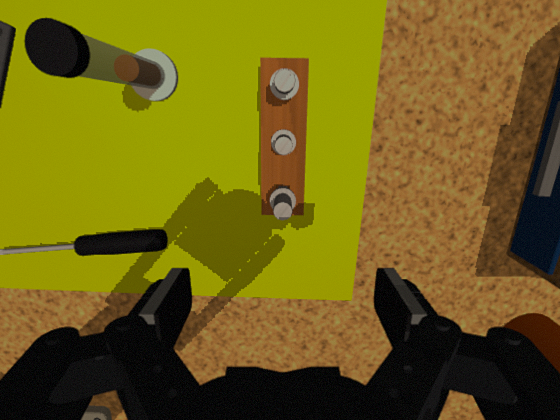

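Run:
```python
from h import *
w=load('wrist12'); im=cv2.imread('pics/wrist12.png')
cv2.imwrite('pics/z12.png',np.hstack([cv2.resize(im[180:230,255:315],None,fx=6.6,fy=6.6,interpolation=2),cv2.resize(im[65:115,255:315],None,fx=6.6,fy=6.6,interpolation=2)]))
P=cloud(w); print(P[210,283],P[83,286])
m=(abs(P[...,2]-.1)<.004); 
n,l,st,ce=cv2.connectedComponentsWithStats(m.astype(np.uint8))
for s,c in zip(st,ce):
    if 40<s[4]<2000: print(s,c,onz(w,[c],.1))
```

```text
[ 0.44627548 -0.34772636  0.10003355] [ 0.54352328 -0.34618034  0.09862491]
[102  43  21  38 201] [115.31343284  64.28855721] [[ 0.55165606 -0.22273124  0.1       ]]
[274  69  22  23 371] [284.21563342  80.31536388] [[ 0.54518834 -0.34479498  0.1       ]]
[273 201  19  19 286] [282.20629371 210.01398601] [[ 0.44622836 -0.34707632  0.1       ]]
```

View pics/z12.png

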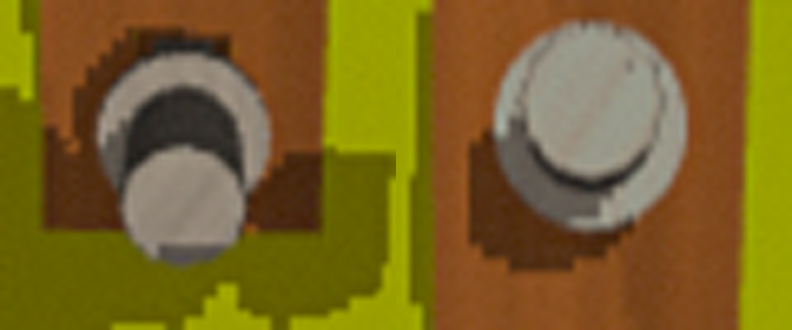

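>>> play_rows --pt "-0.08 0.03 3 0 0" --pt "0 0 4 0 0" --pt "0 0 3.5 0 100" --pt "0 0 2 0 100" --pt "0 0 0.6 0 100" --pt "0 0 0 0 100" --pt "0 0 0 0 100"

```text
time: 24.48
position: [0.4474, -0.3486, 0.0748]
ee_rot: [3.14, -0.001, 0.035]
ft_force: [-0.1, 0.2, 0.8]
gripper_width: 0.0519
```

>>> play_rows --pt "0 -0.12 0.3 0 100" --pt "0 0 0 0 100" --pt "0 0 0 0 160" --pt "0 0 0 0 200" --pt "0 0 0 0 255" --pt "0 0 0 0 255" --pt "0 0 0 0 255" --pt "0 0 0 0 255"

```text
time: 25.48
position: [0.4468, -0.347, 0.071]
ee_rot: [3.141, -0.0, 0.035]
ft_force: [-0.7, -0.5, 4.8]
gripper_width: 0.0146
```

Run:
```python
from h import *
w=shot('wrist','wrist13'); o=r.observe(); print(o['position'],o['ee_rot'],o['ft_force'])
```

```text
[ 0.44683873 -0.34703721  0.07101414] [ 3.14133178e+00 -2.66851403e-04  3.47329143e-02] [-1.27702941  0.43937019  4.52307364]
```

View pics/wrist13.png

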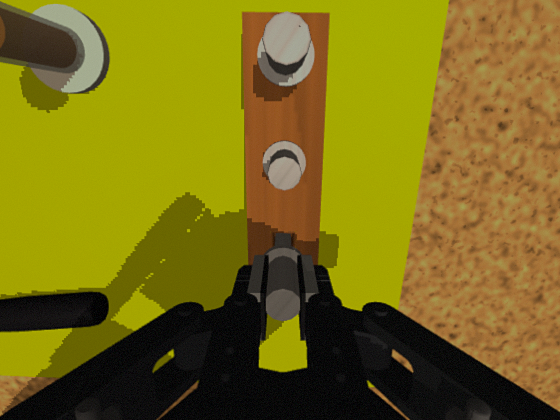

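>>> play_rows --pt "0 0 -0.5 0 255" --pt "0 0 -1 0 255" --pt "0 0 -2 0 255" --pt "0 0 -3 0 255" --pt "0 0 -3 0 255" --pt "0 0 -3 0 255" --pt "0 0 -3 0 255" --pt "0 0 -1.5 0 255" --pt "0 0 0 0 255" --pt "0 0 0 0 255"

```text
time: 26.78
position: [0.4461, -0.3464, 0.2397]
ee_rot: [-3.14, 0.001, 0.035]
ft_force: [-0.3, -0.7, -0.4]
gripper_width: 0.0138
```

Run:
```python
from h import *
w=shot('wrist','wrist14'); shot('side','side14');shot('scene','scene14'); o=r.observe(); print(o['position'],o['ee_rot'],o['ft_force'])
a=cv2.resize(cv2.imread('pics/wrist14.png'),(480,360),interpolation=2)
b=cv2.resize(cv2.imread('pics/side14.png')[210:330,270:376],(318,360),interpolation=2)
cv2.imwrite('pics/z14.png',np.hstack([a,b]))
```

```text
[ 0.44621019 -0.3464792   0.23957063] [-3.14010892e+00  1.69760279e-03  3.48250421e-02] [ 0.08785344  0.20574209 -0.09309121]
```

View pics/z14.png

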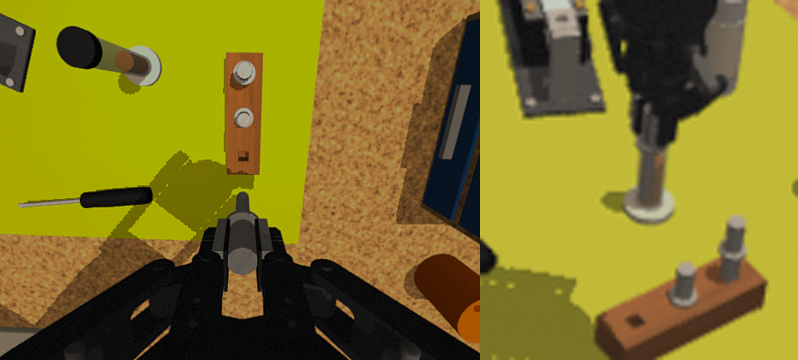

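Run:
```python
from h import *
im=cv2.imread('pics/wrist14.png')
cv2.imwrite('pics/z14b.png',cv2.resize(im[210:330,235:335],(500,600),interpolation=2))
w=load('wrist14'); P=cloud(w); print(P[305,283], P[235:250,283,2].round(3), P[222:232,281])
# expected pixel of foot and grip top for pin at TCP
t=np.array([.44621,-.34648,.23957])
for dz in(.029,-.063): print(proj(w,t+[0,0,dz]))
```

```text
[ 0.44482704 -0.34642803  0.26868297] [0.202 0.205 0.206 0.206 0.209 0.211 0.212 0.214 0.215 0.233 0.233 0.235
 0.236 0.236 0.236] [[ 3.85641856e-01 -3.46331434e-01 -7.25544048e-05]
 [ 3.85077555e-01 -3.46359929e-01  2.14621555e-03]
 [ 4.49103587e-01 -3.45062915e-01  1.81785511e-01]
 [ 4.49198033e-01 -3.45069734e-01  1.83996267e-01]
 [ 4.49530208e-01 -3.45071444e-01  1.86808752e-01]
 [ 4.49515537e-01 -3.45080169e-01  1.88645605e-01]
 [ 4.49418512e-01 -3.45090481e-01  1.90233616e-01]
 [ 4.48955749e-01 -3.45108393e-01  1.90837838e-01]
 [ 4.49232170e-01 -3.45110592e-01  1.93351495e-01]
 [ 4.49055388e-01 -3.45122259e-01  1.94657560e-01]]
[[283.23978952 301.98733375]]
[[282.93868642 225.41267754]]
```

View pics/z14b.png

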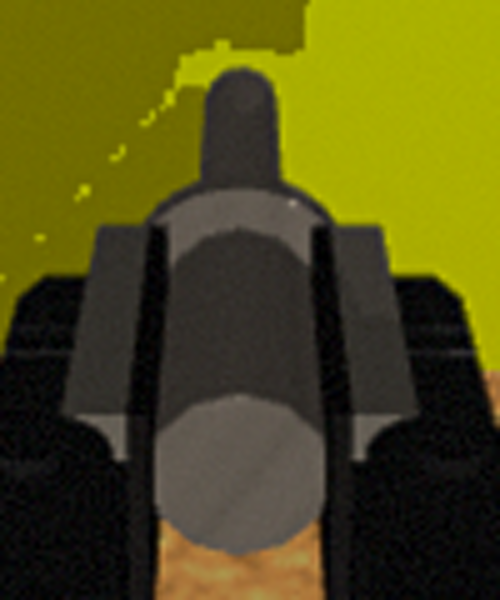

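Run:
```python
from h import *
def tf(yaw): return np.array([[np.cos(yaw),np.sin(yaw)],[np.sin(yaw),-np.cos(yaw)]]) # rows: tool x, tool y
w=load('wrist14');t=np.array([.44621,-.34648,.23957])
T=tf(.0348)
top=onz(w,[[282.6,304.6]],t[2]+.029)[0]; foot=onz(w,[[282.6,226.0]],t[2]-.063)[0]
pt=T@(top-t)[:2]; pf=T@(foot-t)[:2]; print('top',pt*1000,'foot',pf*1000)
w=load('wrist11');t=np.array([.57048,-.0191,.20455]);T=tf(1.169)
f=onz(w,[[286.6,211.6]],.092)[0]; ft=T@(f-t)[:2]; print('fork',f,ft*1000)
for q in(pt,pf): print('TCP target',t[:2]+T.T@(ft-q))
```

```text
top [-1.26304469 -0.26692133] foot [-0.43393167 -0.23510513]
fork [ 0.57071278 -0.02483412  0.092     ] [-5.18642467  2.45669939]
TCP target [ 0.57145239 -0.02377605]
TCP target [ 0.57109886 -0.02452669]
```

>>> play_rows --pt "0.9 -2 0 0 255" --pt "1.8 -4.2 0 0 255" --pt "1.8 -4.2 0 0 255" --pt "1.8 -4.2 0 0 255" --pt "1.8 -4.2 0 0 255" --pt "1.8 -4.2 0 0 255" --pt "1.8 -4.2 0 0 255" --pt "1.2 -3 0 0 255" --pt "0.7 -1.5 0 0 255" --pt "0 0 0 -0.162 255" --pt "0 0 0 -0.162 255" --pt "0 0 0 -0.162 255" --pt "0 0 0 -0.162 255" --pt "0 0 0 -0.162 255" --pt "0 0 0 -0.162 255" --pt "0 0 0 -0.162 255" --pt "0 0 0 0 255" --pt "0 0 0 0 255"

```text
time: 29.18
position: [0.5715, -0.0257, 0.2406]
ee_rot: [-3.141, 0.0, 1.165]
ft_force: [-0.1, 0.2, -0.8]
gripper_width: 0.0143
```

Run:
```python
from h import *
o=r.observe(); print(o['position'],o['ee_rot'],o['ft_force'])
d=np.array([.5712,-.0243])-o['position'][:2]; y=o['ee_rot'][2]
print('tool x,y mm',d@[np.cos(y),np.sin(y)]*1000,d@[np.sin(y),-np.cos(y)]*1000)
```

```text
[ 0.57146671 -0.02573461  0.24057321] [-3.14115127e+00  2.34736725e-04  1.16525921e+00] [-0.10729055  0.19810616 -0.77716074]
tool x,y mm 1.2130340766158911 -0.8110501774120562
```

>>> play_rows --pt "0.12 -0.08 2 0 255" --pt "0 0 3 0 255" --pt "0 0 2 0 255" --pt "0 0 0.8 0 255" --pt "0 0 0 0 255" --pt "0 0 0 0 255"

```text
time: 29.92
position: [0.572, -0.024, 0.1637]
ee_rot: [3.14, -0.0, 1.168]
ft_force: [-0.6, 0.4, -0.7]
gripper_width: 0.0142
```

Run:
```python
from h import *
o=r.observe(); print(o['position'],o['ee_rot'],o['ft_force'])
d=np.array([.5712,-.0243])-o['position'][:2]; y=o['ee_rot'][2]
print('tool x,y mm',d@[np.cos(y),np.sin(y)]*1000,d@[np.sin(y),-np.cos(y)]*1000)
for n in('wrist','scene','side'): shot(n,n+'15')
a=cv2.resize(cv2.imread('pics/wrist15.png')[200:320,220:350],(390,360),interpolation=2)
b=cv2.resize(cv2.imread('pics/side15.png')[180:250,270:330],(309,360),interpolation=2)
c=cv2.resize(cv2.imread('pics/scene15.png')[190:260,260:320],(309,360),interpolation=2)
cv2.imwrite('pics/z15a.png',a);cv2.imwrite('pics/z15.png',np.hstack([b,c]))
```

```text
[ 0.57197767 -0.02401283  0.16368392] [ 3.14023338e+00 -4.90896864e-04  1.16828503e+00] [-0.55610193  0.37458945 -0.74173361]
tool x,y mm -0.5688572220734698 -0.6030230434654333
```

View pics/z15a.png

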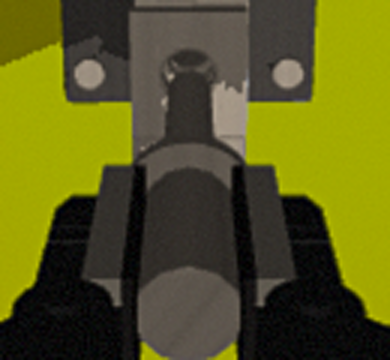

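View pics/z15.png

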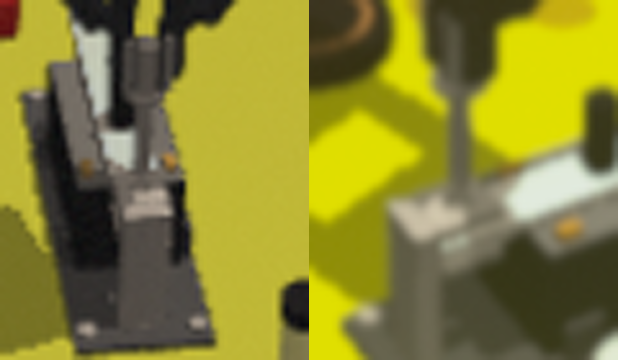

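Run:
```python
from h import *
w=load('wrist15'); y=1.168
cv2.imwrite('pics/z15b.png',cv2.resize(cv2.imread('pics/wrist15.png')[205:250,255:315],(800,600),interpolation=2))
t=np.array([.57198,-.02401,.16368])
pred=[w['cx']]
T=np.array([[np.cos(y),np.sin(y)],[np.sin(y),-np.cos(y)]])
print('foot pred px',proj(w,np.r_[t[:2]+T.T@np.array([-.0004,-.0002]),t[2]-.063]))
print('where foot lands on .092',proj(w,np.r_[t[:2]+T.T@np.array([-.0004,-.0002]),.092]))
```

```text
foot pred px [[283.6395587 227.3017262]]
where foot lands on .092 [[283.56740223 223.06838917]]
```

View pics/z15b.png

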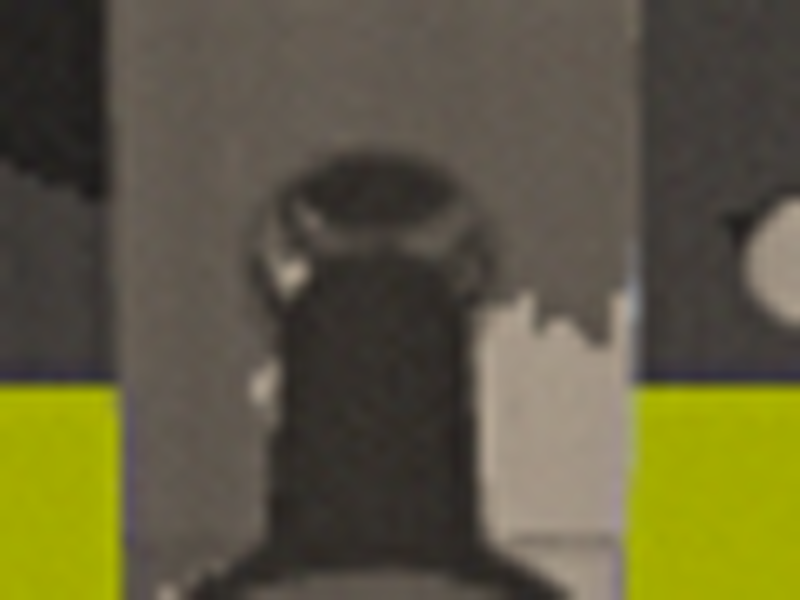

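>>> play_rows --pt "-0.08 -0.05 0 0 255" --pt "0 0 0.5 0 255" --pt "0 0 0.4 0 255" --pt "0 0 0.3 0 255" --pt "0 0 0 0 255" --pt "0 0 0 0 255"

```text
time: 30.82
position: [0.5706, -0.0245, 0.1508]
ee_rot: [-3.142, 0.0, 1.169]
ft_force: [-0.6, -0.0, -1.3]
gripper_width: 0.0145
```

>>> play_rows --pt "0 0 0.3 0 255" --pt "0 0 0.3 0 255" --pt "0 0 0.3 0 255" --pt "0 0 0.2 0 255" --pt "0 0 0 0 255"

```text
time: 31.45
position: [0.5705, -0.0245, 0.1396]
ee_rot: [-3.141, 0.0, 1.169]
ft_force: [-0.3, -0.4, -1.8]
gripper_width: 0.0141
```

>>> play_rows --pt "0 0 0.4 0 255" --pt "0 0 0.4 0 255" --pt "0 0 0.4 0 255" --pt "0 0 0.4 0 255" --pt "0 0 0.4 0 255" --pt "0 0 0 0 255"

```text
time: 32.2
position: [0.5704, -0.0245, 0.1194]
ee_rot: [-3.141, 0.0, 1.169]
ft_force: [0.7, -1.4, -0.7]
gripper_width: 0.014
```

>>> play_rows --pt "0 0 0.5 0 255" --pt "0 0 0.5 0 255" --pt "0 0 0.5 0 255" --pt "0 0 0.3 0 255" --pt "0 0 0.2 0 255" --pt "0 0 0.1 0 255" --pt "0 0 0 0 255"

```text
time: 33.08
position: [0.5705, -0.0245, 0.0991]
ee_rot: [-3.141, 0.0, 1.169]
ft_force: [-1.2, 0.3, 2.6]
gripper_width: 0.0139
```

>>> play_rows --pt "0 0 0.1 0 255" --pt "0 0 0.1 0 255" --pt "0 0 0 0 255"

```text
time: 33.45
position: [0.5706, -0.0245, 0.099]
ee_rot: [3.141, -0.0, 1.169]
ft_force: [-8.4, 0.2, 20.9]
gripper_width: 0.0139
```

Seated (21 N reaction). Back off the push, release and rise.

>>> play_rows --pt "0 0 -0.15 0 255" --pt "0 0 0 0 255" --pt "0 0 0 0 200" --pt "0 0 0 0 170" --pt "0 0 0 0 100" --pt "0 0 0 0 60" --pt "0 0 0 0 60" --pt "0 0 -1.5 0 60" --pt "0 0 -3 0 60" --pt "0 0 -4 0 60" --pt "0 0 -3 0 0" --pt "0 0 0 0 0" --pt "0 0 0 0 0"

```text
time: 35.08
position: [0.5702, -0.0245, 0.2133]
ee_rot: [-3.141, 0.0, 1.169]
ft_force: [0.1, 0.9, -0.1]
gripper_width: 0.0854
```

Run:
```python
from h import *
o=r.observe(); print(o['time'],o['position'],o['ft_force'],o['gripper_width'])
for n in('wrist','scene','side'): shot(n,n+'16')
b=cv2.resize(cv2.imread('pics/side16.png')[170:260,270:345],(400,480),interpolation=2)
c=cv2.resize(cv2.imread('pics/scene16.png')[190:280,260:335],(400,480),interpolation=2)
cv2.imwrite('pics/z16.png',np.hstack([b,c]))
w=load('wrist16');P=cloud(w)
m=(P[...,2]>.115)&(P[...,2]<.140)
n,l,st,ce=cv2.connectedComponentsWithStats(m.astype(np.uint8))
for i,(s,c_) in enumerate(zip(st,ce)):
    if 40<s[4]<3000: print(s,c_,np.nanmedian(P[l==i],0))
```

```text
35.075 [ 0.57018153 -0.02446168  0.2133341 ] [ 0.05426819  0.87296092 -0.07070397] 0.08538331175131708
[272 101  26  27 503] [284.51689861 113.9860835 ] [0.59976265 0.04412424 0.12192975]
[273 203  21  24 393] [283.44274809 214.19083969] [ 0.57031569 -0.02285868  0.12784734]
[ 460  202   66   56 2666] [492.50750188 229.24568642] [ 0.71300219 -0.09457466  0.13487548]
```

View pics/z16.png

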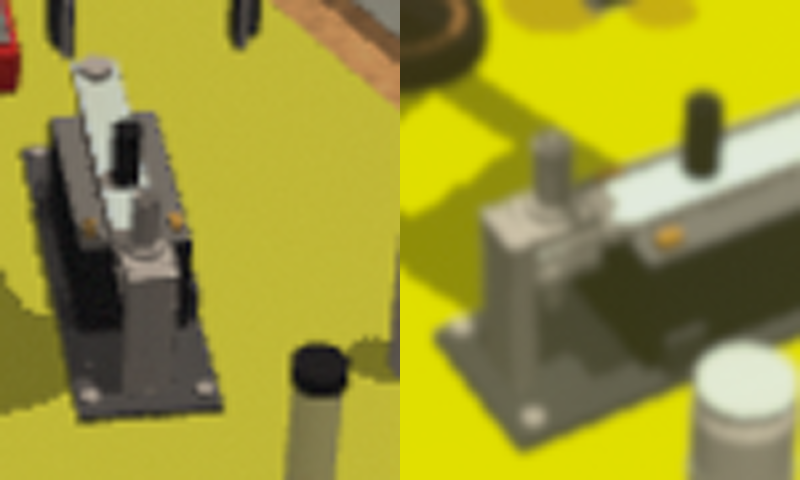

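View pics/wrist16.png

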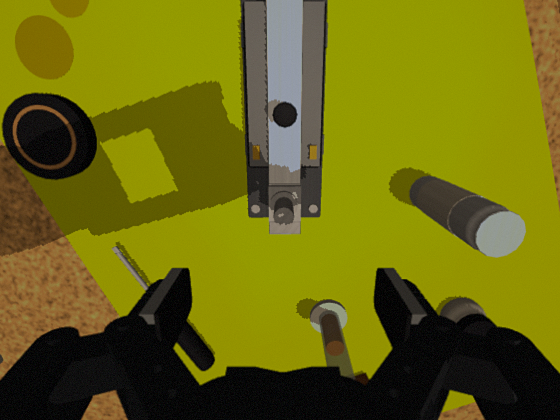

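View pics/scene16.png

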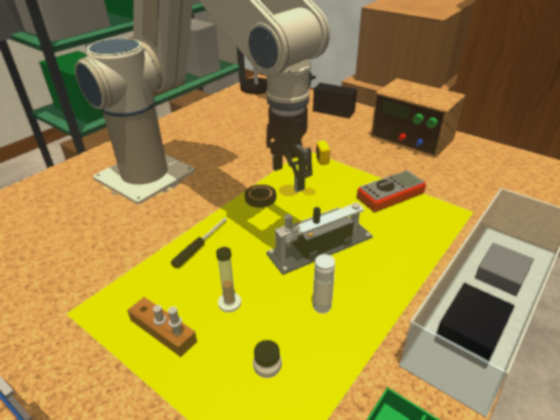

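```bash
python3 -c "
from rig import r
print(r.finish_job())"
```

```text
the job is handed in; nothing more can be done
None
```

The battery is secured, and I handed the job in at about 35 s of the 72 s allowed.

- **Can:** I stood it upright at about (0.72, -0.10), clear of the bar's swing. It is upright in the last pictures.
- **Bar:** I swung it over the battery by its handle. The first check showed the bar about 4 mm short at the hole, so I gripped the handle again and corrected it. The next view put it within about 0.6 mm of the fork.
- **Pin:** I pushed the slim long pin through the fork and bar with almost no resistance until the collar stopped on the fork, with about 21 N of reaction. After letting go, the top of the pin read 127.8 mm above the bench; with the collar seated it should be 128 mm.
- **Everything else:** The two wrong pins are still in the rack, and the other items look unmoved in the pictures. The gripper is open, about 8 cm above the pin, and touching nothing.

The only disagreement was in the measurements: the scene and wrist cameras differed by 2–3 mm on the fork hole and pin positions. I lined up the pin using the wrist camera alone. No check failed at the end.

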